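Fit the adjustable wrench to the rail nut and snug it up

ROBOT

A 7-joint arm with a two-finger parallel gripper is mounted at the origin on the work surface. World frame = base frame: x ahead of the robot, y to its left, z up, the work surface at z = 0. Lengths are in mm, angles in rad, forces in N, time in s.
With the tool pointing down it reaches from about 425 to 875 mm from the base axis. Payload 4.7 kg.
Tool frame: the origin (TCP) lies midway between the tips of the shut fingers; the grasp point (between the pads) lies 19 mm behind it (grasp_offset is the x of the grasp point in the tool frame, in mm); x points along the fingers, z is the direction in which the jaws open and shut, and the axes are right-handed (so a half turn about x gives the same grasp; the last joint's range is limited). The gripper opens to 85 mm and grips with 20 to 120 N. Pads are 22 mm wide; open, the fingers measure 114 mm over their backs; the gripper's body (76 mm by 85 mm) begins 54 mm behind the grasp point. The pads swing forward as they close: fully open they stand 13 mm farther back than shut.
Start: joints at [0.014, 0.321, -0.07, 1.45, 0.023, 1.371, -0.057], TCP at [650.019, -0.025, 231.349] pointing down, gripper open.
Joint ranges: [-2.86, 2.86], [-0.3, 2.09], [-1.38, 1.24], [0.06, 2.45], [-1.56, 4.7], [0.09, 2.05], [-2.69, 2.69]. Speed limits (rad/s): [2.57, 2.57, 3.14, 3.14, 3.14, 3.14, 3.14].

INTERFACE

Orientations are given as [roll, pitch, yaw] about the fixed x, y, z axes, in that order (R = Rz(yaw) Ry(pitch) Rx(roll)).
In Python, from workcell import observe, capture, camera_model, job_done, grasp_offset gives the robot as it stands.
- The arm moves only by the shell command python3 -m inch 'ROWS' [FORCE]. ROWS is JSON, a list that holds one entry, the list of rows, each a list of 7 numbers: the shift along the world's x, y, z in m, then the turn, a rotation vector about the world's x, y, z in degrees, then the opening, from 0 (shut) to 1 (fully open). In form: [[[tx, ty, tz, wx, wy, wz, claw], ...]]. A call has 1 to 8 rows; each row is the pose to reach, as a shift and turn from the pose commanded when the call began; what a row does not reach only later rows make up. A row lasts 1/10 s, in which the tool goes at most 50 mm and 8.59 degrees, less where a joint would pass 70% of its speed; a pose out of reach is approached as far as the arm can. A call with a gripper value outside its range is refused whole. The fingers move at their own pace and stop on an object; FORCE is the grip in N (left out, the last holds). Time passes only in rows, so rows that repeat a pose let the fingers close. It gives the time, the measured TCP pose, the force and the opening at its end, in the units of the state.
- observe(): the state, without advancing time (a new reading comes with each control period).
- capture(name): name is "scene" or "side" or "wrist"; returns the picture (480x640x3 uint8, red, green, blue); there is no depth.
- camera_model(name): a dict with "camera_matrix" (3x3 intrinsics, pixels), "dist" ([k1, k2, p1, p2, k3] as OpenCV has them; the pictures are not rectified), "R" (3x3) and "t" (3): a world point X has camera coordinates R X + t; the wrist camera has in their place "tool_from_camera" (4x4, takes a point from camera to tool coordinates, whose origin is the TCP and whose axes are the tool frame's). Camera axes: x right, y down, z forward; pixel columns grow to the right and rows downward; lengths in mm; the calibration is good to about 2 mm. A picture is of the moment at which its call begins: read the wrist's pose just before it. camera_model takes no time and is no camera call.
- job_done(): hands the job in, once; it reports no verdict.
The state is a dict: "clock": time; "joints": joint angles; "qvel": joint speeds; "joint_efforts": joint torques, N m; "tool_pos": TCP position; "ee_rot": TCP orientation; "wrist_force": force on the tool from outside, world axes, zero at the start; "moment": the same for the moment, N m; "grip_width": finger opening in mm.
Only numpy, scipy, OpenCV 4.12 (cv2) and the standard library are available. Lean on these libraries where they do the work, as an engineer would, in place of code of your own. Each camera call takes 0.05 s, during which the arm holds its last target.

TASK

The nut of the gear rail under this closet shelf has worked loose, and the adjustable wrench already lies around it with its jaws too wide. Roll the wrench's worm with a fingertip until the jaws just fit the nut, then swing the handle clockwise, seen from above, until the nut has turned about an eighth of a turn (45 degrees), and leave the wrench lying fitted on the nut.

Things in the scene. Friction and masses are not known exactly. Their poses are not given: they have to be found in the camera images.
- wrench: Loose steel adjustable wrench, 0.5 kg, 250 mm long, flat on the shelf. Origin: underside, where the nut's centre sits once fitted (start: within 3 mm). x points out of the mouth, handle along -x, z up. Handle 24 mm wide, 14 high, x -80 to -220 mm; push it sideways about 140 mm from the nut. Head: 60 mm disc at x -48, 16 high. Jaws to x +16, the fixed one on +y. Only the worm is above 17 mm.
- worm: Ribbed roller in the wrench head, diameter 20 mm, 24 long; origin its centre, at x -36.5, y -4, z 11 mm of the wrench; top at 21 mm, above all around it, the nut too. It turns about the wrench's y. Dragging its top towards the nut (wrench +x) closes the jaw 0.4 mm per mm. Drag needs 5 N: press with 8 to 20 N, stroke, lift, repeat. It stays as left; it stalls once the jaws fit, fingers then slip.
- jaw (a joint): The moving jaw (wrench -y side): opening between the jaw faces in m; 0.0288 to 0.031 at the start (too wide: the wrench swings round without turning the nut), about 0.024 when it fits the nut.
- nut_center (a point): Centre of the steel hex nut in the wrench's mouth, 8 mm above the shelf: 24 mm across flats, 27.7 across corners, 16 high, on a fixed upright stud 14 mm in diameter that ends 19 mm above the shelf. (A smaller nut elsewhere is not part of the job.)
- nut (a joint): How far the nut has been turned clockwise seen from above, in rad; 0 at the start, it keeps its angle by friction (0.1 N m). Wanted: about 0.785 (45 degrees).

How it is judged:
By the outcome, as a careful person would: the job done as asked, in the order asked, and still so for the second after the job is handed in, with the robot touching nothing.
It also fails if it takes over 58 s, if anything falls off the work surface, if the arm or the gripper's body presses on something with over 40 N, if the wrist force passes 120 N, or if a joint passes its speed limit or range.

## Working session

There is one attempt and no reset: what is moved stays moved. The work goes in short steps, Python scripts to look and compute and a shell command to move; the robot and the scene stay as the last step left them, time stands still between calls to the robot, and variables do not carry over. Pictures are saved under pics/ and viewed, and the job is handed in when it is done.

```bash
ls; mkdir -p pics
python3 - <<'E'
from workcell import *
import cv2
print(observe(), grasp_offset)
for n in ["scene","side","wrist"]:
    cv2.imwrite(f"pics/{n}0.png",capture(n)[:,:,::-1]); m=camera_model(n); print(n,m)
E
```

```text
pics
{'clock': 0.0, 'joints': array([ 0.01409418,  0.32183232, -0.07010401,  1.45165918,  0.02262245,
        1.37080845, -0.05693185]), 'qvel': array([-2.54065660e-03, -8.87800283e-07, -1.04620429e-04,  1.80709843e-03,
       -9.74566832e-04,  6.20886515e-04, -3.68195941e-05]), 'joint_efforts': array([-1.25131752e-03, -4.93579853e+01, -3.82724963e-01, -3.14334905e+01,
        1.30020955e-02,  1.12603378e-02,  4.26072404e-06]), 'tool_pos': array([ 6.49465096e+02, -4.14412214e-02,  2.30225558e+02]), 'ee_rot': array([-3.08211136,  1.56887651, -3.0820844 ]), 'wrist_force': array([ 0.96926408, -1.00945767, -0.96820009]), 'moment': array([-0.01590119,  0.03960627,  0.02750167]), 'grip_width': 85.22712950970826} -18.700000000000003
scene {'camera_matrix': array([[622.20388756,   0.        , 313.64477185],
       [  0.        , 622.20388756, 239.1787074 ],
       [  0.        ,   0.        ,   1.        ]]), 'dist': array([-0.02563514,  0.        ,  0.        ,  0.        ,  0.        ]), 'R': array([[-0.79013483,  0.61255634, -0.02148674],
       [ 0.41752008,  0.5122316 , -0.75053033],
  
[... 496 characters left out ...]
2112, -0.7155475 ]]), 't': array([580.54940513,  58.99934487, 638.15750466])}
wrist {'camera_matrix': array([[409.0257626 ,   0.        , 317.24631907],
       [  0.        , 409.0257626 , 237.97347862],
       [  0.        ,   0.        ,   1.        ]]), 'dist': array([-0.04637018,  0.        ,  0.        ,  0.        ,  0.        ]), 'tool_from_camera': array([[ 7.35458633e-04, -3.05646413e-01,  9.52144805e-01,
        -1.42376429e+02],
       [ 7.92170697e-04, -9.52144586e-01, -3.05646954e-01,
         7.87305745e+01],
       [ 9.99999416e-01,  9.79051904e-04, -4.58138823e-04,
        -2.67068284e-01],
       [ 0.00000000e+00,  0.00000000e+00,  0.00000000e+00,
         1.00000000e+00]])}
```

View pics/scene0.png

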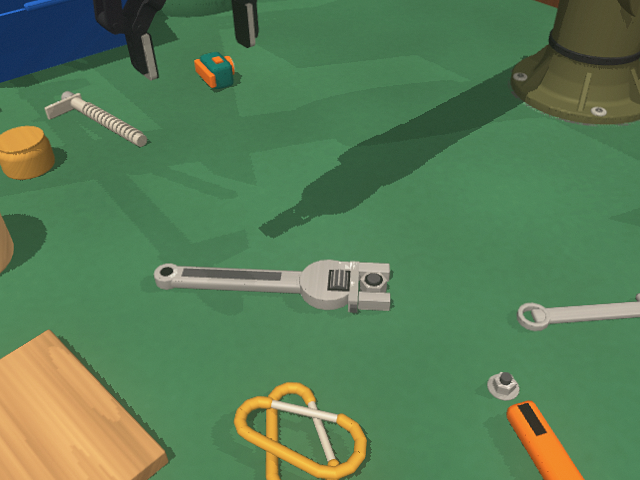

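View pics/side0.png

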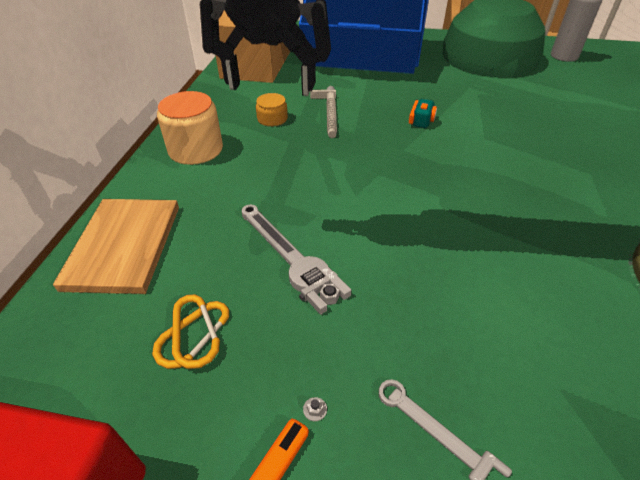

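View pics/wrist0.png

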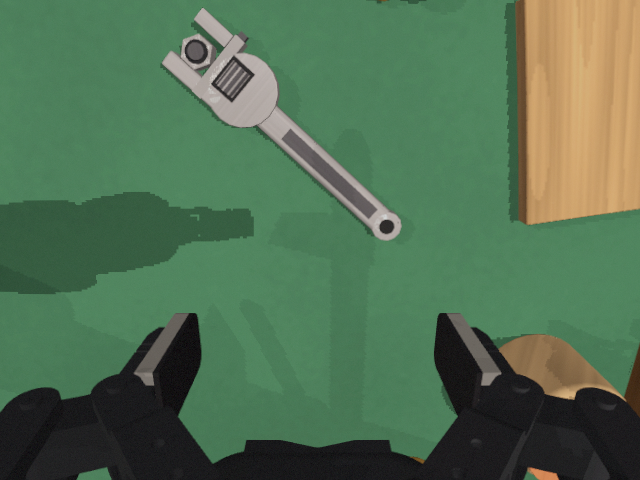

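The wrist picture shows the stud at (196,50), the worm at (233,78) and the handle hole at (387,227). In scene they are at (374,279), (339,280) and (167,271), and in side at (330,290), (313,275) and (249,210). Next I'll cast rays and zoom in.

```bash
cat > h.py <<'E'
import numpy as np, cv2
from scipy.spatial.transform import Rotation as Ro
from workcell import *
def cam(n,st=None):
    m=camera_model(n)
    if n=="wrist":
        T=np.eye(4);T[:3,:3]=Ro.from_euler('xyz',st["ee_rot"]).as_matrix();T[:3,3]=st["tool_pos"]
        W=T@np.array(m["tool_from_camera"]);Rw=W[:3,:3];c=W[:3,3]
    else:
        Rw=np.array(m["R"]).T;c=-Rw@m["t"]
    return m["camera_matrix"],m["dist"],Rw,c
def ray(cm,px):
    K,d,Rw,c=cm
    u=cv2.undistortPoints(np.array([[px]],float),K,d)[0,0]
    return c,Rw@np.array([u[0],u[1],1])
def onz(cm,px,z):
    c,d=ray(cm,px);return c+d*(z-c[2])/d[2]
def proj(cm,X):
    K,d,Rw,c=cm
    return cv2.projectPoints(np.array([X],float),cv2.Rodrigues(Rw.T)[0],-Rw.T@c,K,d)[0][0,0]
def tri(rays):
    A=np.zeros((3,3));b=np.zeros(3)
    for c,d in rays:
        d=d/np.linalg.norm(d);P=np.eye(3)-np.outer(d,d);A+=P;b+=P@c
    return np.linalg.solve(A,b)
E
python3 - <<'E'
from h import *
st=observe()
P={"stud":(19,{"scene":(374,279),"side":(330,290),"wrist":(196,50)}),
"worm":(21,{"scene":(339,280),"side":(313,275),"wrist":(233,78)}),
"hole":(12,{"scene":(167,271),"side":(249,210),"wrist":(387,227)})}
for k,(z,d) in P.items():
    for n,px in d.items(): print(k,n,onz(cam(n,st),px,z).round(1))
    print(tri([ray(cam(n,st),px) for n,px in d.items()]).round(1))
w=cv2.imread("pics/wrist0.png");a=cv2.resize(w[0:150,140:300],None,fx=5,fy=4.0*5/4,interpolation=cv2.INTER_CUBIC)
cv2.imwrite("pics/wz.png",a[:600])
s=cv2.imread("pics/scene0.png");cv2.imwrite("pics/sz.png",cv2.resize(s[240:330,290:410],None,fx=6,fy=6,interpolation=cv2.INTER_CUBIC))
E
```

```text
stud scene [551.7 124.5  19. ]
stud side [549.3 125.5  19. ]
stud wrist [551.5 123.3  19. ]
[550.2 123.4  16.6]
worm scene [581.8 104.6  21. ]
worm side [577.4 104.7  21. ]
worm wrist [580.5 101.7  21. ]
[579.  101.5  16.8]
hole scene [709.9 -28.   12. ]
hole side [711.9 -23.5  12. ]
hole wrist [713.  -26.4  12. ]
[711.8 -25.2  13.2]
```

View pics/wz.png

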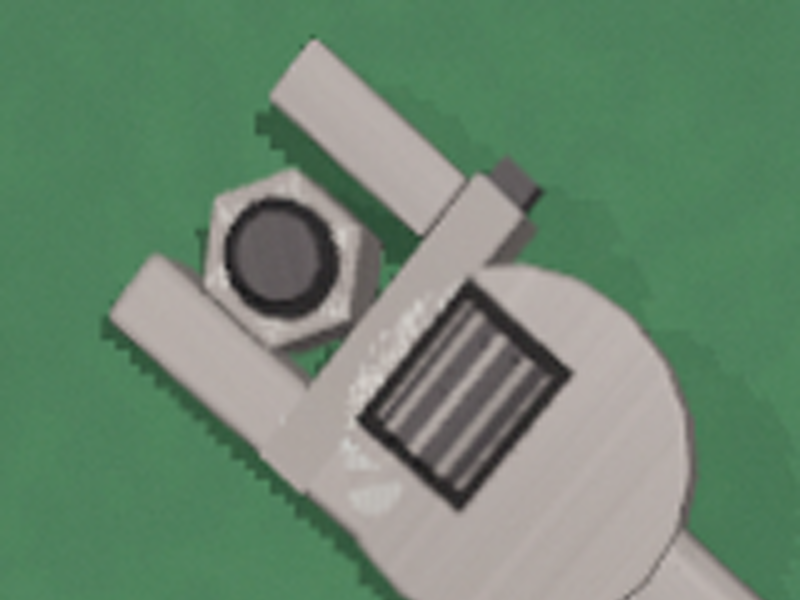

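View pics/sz.png

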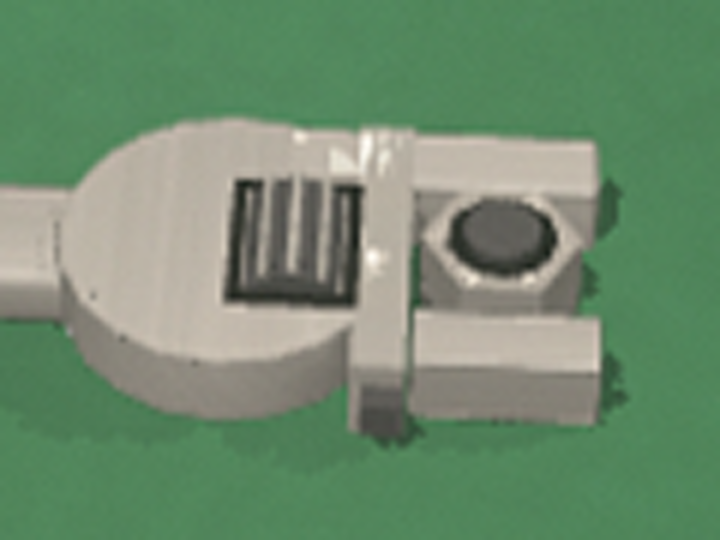

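Wrist zoom: the nut and stud are at about (196,51.6), the worm window at (233,79), and the jaws are visibly wide. All three views agree within 2–4 mm. The predicted worm position from the nut and the handle direction matches the one I measured. Now the tool axes.

Run:
```python
from h import *
st=observe()
M=Ro.from_euler('xyz',st["ee_rot"]).as_matrix();print(M.round(3))
nut=np.array([550.9,124.2]);
c=cam("wrist",st)
n=onz(c,(196.2,51.6),19);w=onz(c,(233.2,79),21);h=onz(c,(387,227),14);print(n,w,h)
for a,b in((n,h),(w,h)):
    v=a-b;print(np.degrees(np.arctan2(v[1],v[0])))
```

```text
[[-0.001 -0.     1.   ]
 [-0.     1.     0.   ]
 [-1.    -0.    -0.001]]
[551.52428715 122.14726225  19.        ] [580.65417938 100.92510381  21.        ] [712.62347905 -25.83634784  14.        ]
137.42982438986203
136.15311930461965
```

```bash
python3 -m inch '[[[-0.03,0.05,-0.05,0,0,8,0],[-0.0646,0.0972,-0.10,0,0,16,0],[-0.0646,0.0972,-0.14,0,0,24,0],[-0.0646,0.0972,-0.171,0,0,32,0],[-0.0646,0.0972,-0.171,0,0,40,0],[-0.0646,0.0972,-0.171,0,0,47,0],[-0.0646,0.0972,-0.171,0,0,47,0],[-0.0646,0.0972,-0.171,0,0,47,0]]]' 40
python3 - <<'E'
from h import *
print(observe())
for n in["wrist","scene"]:cv2.imwrite(f"pics/{n}1.png",capture(n)[:,:,::-1])
E
```

```text
clock: 0.95
tool_pos: [585.8, 97.0, 60.6]
ee_rot: [-0.584, 1.57, 0.233]
wrist_force: [0.2, 0.7, 0.6]
grip_width: 0.2
{'clock': 0.95, 'joints': array([-0.01048661,  0.35348755, -0.23514527,  1.77558254,  0.09462378,
        1.02288546,  0.53609183]), 'qvel': array([-0.00476351, -0.00946413,  0.00424481, -0.0061138 , -0.00129605,
        0.00068003,  0.00277985]), 'joint_efforts': array([-1.01374669e-01, -4.56843066e+01, -2.38181412e+00, -2.68396515e+01,
       -1.81066647e-03,  2.31533294e-02,  6.52966322e-02]), 'tool_pos': array([585.78477149,  96.99546406,  60.58227964]), 'ee_rot': array([-0.58407833,  1.57019874,  0.23293946]), 'wrist_force': array([0.22170687, 0.65715871, 0.56625451]), 'moment': array([ 0.00529144, -0.00337086, -0.11253539]), 'grip_width': 0.1688820597041137}
```

View pics/wrist1.png

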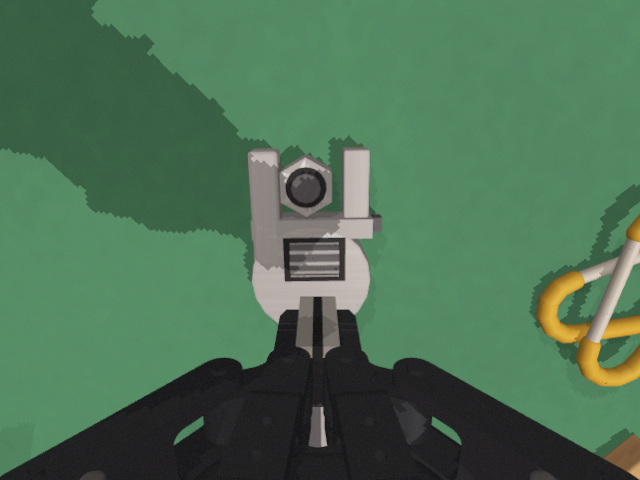

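View pics/scene1.png

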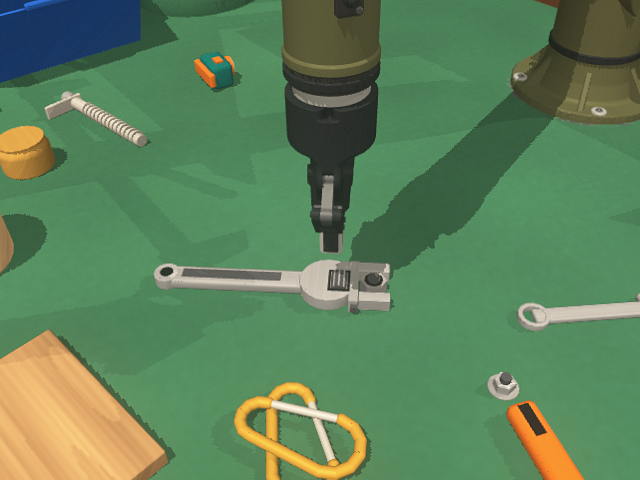

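Wrist view: the closed fingertips (column 318) are just behind the worm. The worm window is at (314,260), the stud at (306,187), and the wrench axis is nearly vertical.

Run:
```python
from h import *
st=observe();c=cam("wrist",st)
n=onz(c,(306,187),19);w=onz(c,(314.5,260),21);print(n,w)
M=Ro.from_euler('xyz',st["ee_rot"]).as_matrix();print(M.round(3))
for p in(n,w):print(M.T@(p-st["tool_pos"]))
for p in [(252,152),(252,205),(369,152),(369,215)]:
  q=onz(c,p,16);print(p,(M.T@(q-st["tool_pos"])).round(1))
```

```text
[550.43642599 123.45156467  19.        ] [578.42310405 102.48392557  21.        ]
[[ 0.001 -0.73   0.684]
 [ 0.     0.684  0.73 ]
 [-1.    -0.001  0.001]]
[41.93364696 44.1072366  -5.06912999]
[39.96745037  9.34691978 -1.22849406]
(252, 152) [ 44.9  59.6 -29.4]
(252, 205) [ 44.9  35.  -30.6]
(369, 152) [44.9 59.6 23.4]
(369, 215) [45.  30.2 24.5]
```

```bash
python3 -m inch '[[[-0.001,0.001,-0.020,0,0,0,0],[-0.001,0.001,-0.034,0,0,0,0],[-0.001,0.001,-0.037,0,0,0,0],[-0.001,0.001,-0.037,0,0,0,0]]]'; python3 -m inch '[[[0,0,-0.001,0,0,0,0],[0,0,-0.001,0,0,0,0]]]';  python3 -m inch '[[[0,0,-0.001,0,0,0,0],[0,0,-0.001,0,0,0,0]]]'
```

```text
clock: 1.45
tool_pos: [583.9, 98.0, 22.7]
ee_rot: [2.507, 1.569, -2.956]
wrist_force: [-0.2, -0.0, -0.4]
grip_width: -0.2
clock: 1.65
tool_pos: [585.0, 98.3, 23.0]
ee_rot: [-0.643, 1.57, 0.178]
wrist_force: [0.1, -0.2, 0.2]
grip_width: 0.1
clock: 1.85
tool_pos: [584.6, 98.2, 21.6]
ee_rot: [-0.657, 1.57, 0.164]
wrist_force: [-0.5, -0.1, -1.3]
grip_width: 0.2
```

```bash
for i in 1; do python3 -m inch '[[[0,0,-0.001,0,0,0,0],[0,0,-0.001,0,0,0,0]]]'; done; python3 -m inch '[[[0,0,-0.0005,0,0,0,0],[0,0,-0.0005,0,0,0,0]]]'
```

```text
clock: 2.05
tool_pos: [584.7, 98.2, 21.0]
ee_rot: [-0.779, 1.57, 0.041]
wrist_force: [-0.6, -0.7, 4.5]
grip_width: -0.3
clock: 2.25
tool_pos: [584.8, 98.2, 20.9]
ee_rot: [-0.909, 1.57, -0.089]
wrist_force: [-2.9, -0.5, 8.2]
grip_width: -0.0
```

```bash
python3 -m inch '[[[0,0,-0.0008,0,0,0,0],[0,0,-0.0008,0,0,0,0]]]'; python3 -m inch '[[[-0.0007,0.0007,0,0,0,0,0],[-0.0015,0.0014,0,0,0,0,0],[-0.0022,0.002,0,0,0,0,0],[-0.0029,0.0027,0,0,0,0,0],[-0.0029,0.0027,0,0,0,0,0]]]'
```

```text
clock: 2.45
tool_pos: [584.8, 98.2, 20.8]
ee_rot: [-1.08, 1.57, -0.26]
wrist_force: [-3.0, -1.0, 11.2]
grip_width: 0.1
clock: 2.95
tool_pos: [584.4, 98.6, 21.0]
ee_rot: [-1.181, 1.565, -0.362]
wrist_force: [1.5, -4.2, 7.6]
grip_width: 0.2
```

```bash
python3 -m inch '[[[-0.0007,0.0007,-0.0005,0,0,0,0],[-0.0015,0.0014,-0.0008,0,0,0,0],[-0.0022,0.002,-0.0008,0,0,0,0],[-0.0029,0.0027,-0.0008,0,0,0,0],[-0.0029,0.0027,-0.0008,0,0,0,0]]]'; python3 -m inch '[[[0,0,0,0,0,0,0],[0,0,0,0,0,0,0]]]'
```

```text
clock: 3.45
tool_pos: [582.2, 100.7, 20.9]
ee_rot: [-1.206, 1.563, -0.388]
wrist_force: [1.1, -5.6, 10.2]
grip_width: 0.1
clock: 3.65
tool_pos: [582.1, 100.7, 20.9]
ee_rot: [-1.208, 1.564, -0.39]
wrist_force: [1.8, -5.6, 9.7]
grip_width: -0.4
```

Run:
```python
from h import *
print(observe()["joint_efforts"].round(2))
for n in["wrist","scene"]:cv2.imwrite(f"pics/{n}2.png",capture(n)[:,:,::-1])
s=cv2.imread("pics/scene2.png");cv2.imwrite("pics/sz2.png",cv2.resize(s[210:330,280:410],None,fx=5,fy=5,interpolation=cv2.INTER_CUBIC))
```

```text
[-3.290e+00 -4.080e+01 -5.470e+00 -2.143e+01 -1.610e+00 -1.100e-01
 -1.000e-02]
```

View pics/wrist2.png

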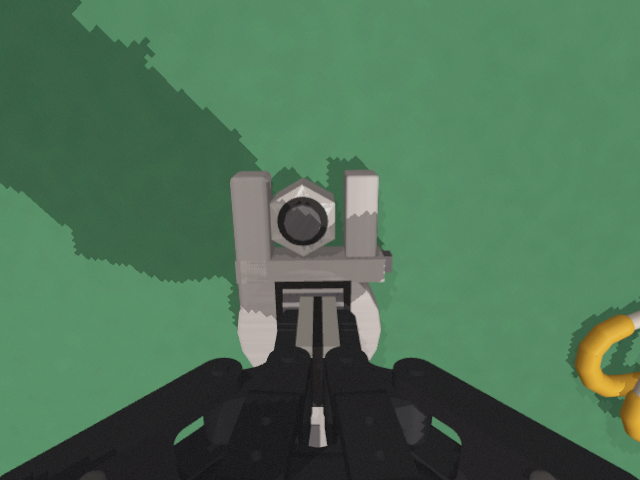

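View pics/sz2.png

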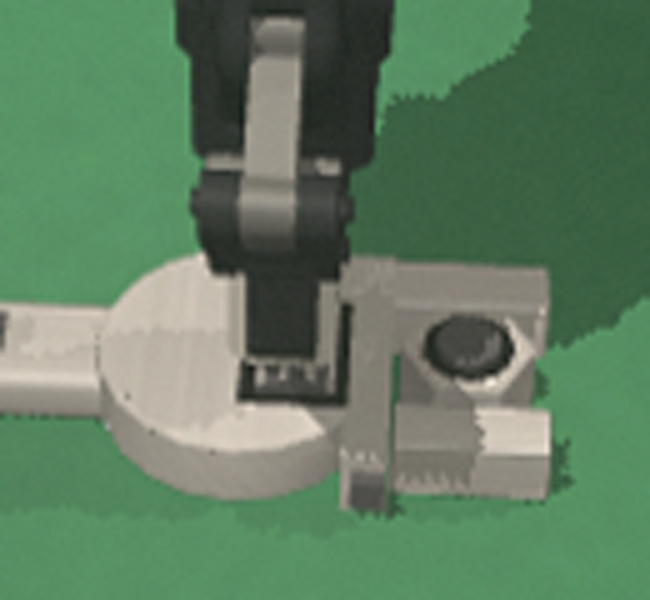

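The tip sits on the worm and the roll has started: the tool has advanced about 3.6 mm under roughly 5.7 N of drag. I'll continue the stroke.

```bash
python3 -m inch '[[[-0.0007,0.0007,-0.0003,0,0,0,0],[-0.0015,0.0014,-0.0003,0,0,0,0],[-0.0022,0.002,-0.0004,0,0,0,0],[-0.0029,0.0027,-0.0005,0,0,0,0],[-0.0029,0.0027,-0.0005,0,0,0,0]]]';python3 -m inch '[[[-0.0007,0.0007,0,0,0,0,0],[-0.0015,0.0014,0,0,0,0,0],[-0.0022,0.002,0,0,0,0,0],[-0.0029,0.0027,0,0,0,0,0],[-0.0029,0.0027,0,0,0,0,0]]]'
```

```text
clock: 4.25
tool_pos: [579.5, 103.1, 20.8]
ee_rot: [-1.226, 1.563, -0.408]
wrist_force: [1.4, -5.7, 12.0]
grip_width: -0.1
clock: 4.75
tool_pos: [576.6, 105.7, 20.8]
ee_rot: [-1.24, 1.563, -0.422]
wrist_force: [1.2, -6.6, 12.7]
grip_width: 0.5
```

```bash
python3 -m inch '[[[-0.0007,0.0007,0,0,0,0,0],[-0.0015,0.0014,0,0,0,0,0],[-0.0022,0.002,0,0,0,0,0],[-0.0022,0.002,0,0,0,0,0]]]'; python3 -m inch '[[[0,0,0.01,0,0,0,0],[0.009,-0.009,0.02,0,0,0,0],[0.022,-0.02,0.02,0,0,0,0],[0.022,-0.02,0.02,0,0,0,0]]]'
python3 - <<'E'
from h import *
print(observe())
for n in["wrist","scene"]:cv2.imwrite(f"pics/{n}3.png",capture(n)[:,:,::-1])
s=cv2.imread("pics/wrist3.png");cv2.imwrite("pics/wz3.png",cv2.resize(s[130:330,210:410],None,fx=3,fy=3,interpolation=cv2.INTER_CUBIC))
E
```

```text
clock: 5.15
tool_pos: [574.4, 108.0, 20.6]
ee_rot: [-1.196, 1.563, -0.378]
wrist_force: [1.7, -6.0, 11.3]
grip_width: -0.0
clock: 5.55
tool_pos: [595.1, 87.8, 38.0]
ee_rot: [-1.321, 1.568, -0.505]
wrist_force: [0.1, -0.8, -0.3]
grip_width: -0.0
{'clock': 5.55, 'joints': array([-0.00387527,  0.39310888, -0.22516074,  1.77276652,  0.10475637,
        0.98533608,  0.54633447]), 'qvel': array([-0.01262388, -0.00150781, -0.02092835,  0.04096521, -0.0183439 ,
        0.00907419, -0.02453899]), 'joint_efforts': array([ -1.29842654, -47.98530936,  -3.47796343, -27.06132889,
        -0.12154545,  -0.05873687,   0.15874116]), 'tool_pos': array([595.08256695,  87.82812403,  38.01859156]), 'ee_rot': array([-1.32128278,  1.56831137, -0.50470245]), 'wrist_force': array([ 0.11322665, -0.75217032, -0.2965788 ]), 'moment': array([-0.04049701,  0.04644873,  0.05125554]), 'grip_width': -0.018644757524197444}
```

View pics/wz3.png

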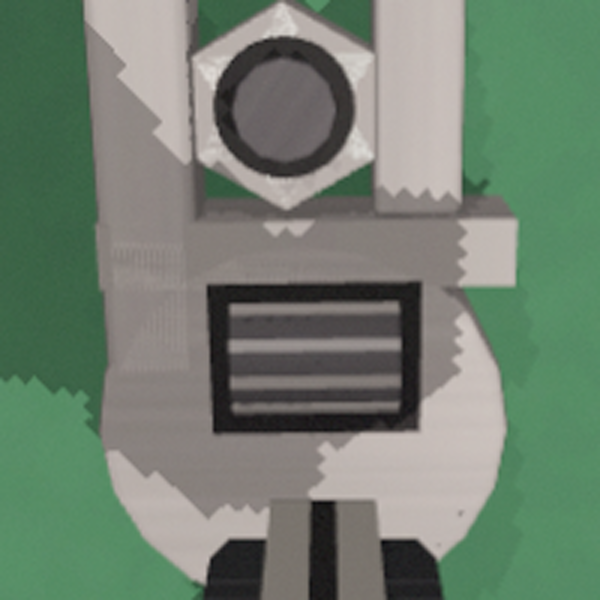

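The wrist zoom shows the jaws almost touching both flats of the nut (gap 190–375 against nut 193–373 in the zoom). I'll do one more stroke until it stalls.

Run:
```python
from h import *
st=observe();M=Ro.from_euler('xyz',st["ee_rot"]).as_matrix();c=cam("wrist",st)
print(st["tool_pos"])
w=onz(c,(315,249),21);n=onz(c,(285/3+210,106/3+130),19)
for p in (w,n):print(p,M.T@(p-st["tool_pos"]))
```

```text
[592.57435147  90.17066106  36.99519892]
[574.96681491 105.46708444  21.        ] [16.01739436 23.29337318 -0.84507056]
[547.58100858 125.76380231  19.        ] [18.05182707 57.15642385 -4.73017375]
```

```bash
python3 -m inch '[[[-0.0095,0.0085,0,0,0,0,0],[-0.0095,0.0085,-0.01,0,0,0,0],[-0.0095,0.0085,-0.014,0,0,0,0],[-0.0095,0.0085,-0.014,0,0,0,0],[-0.0095,0.0085,-0.014,0,0,0,0]]]'
```

```text
clock: 6.15
tool_pos: [582.9, 99.4, 23.4]
ee_rot: [2.606, 1.57, -2.857]
wrist_force: [-0.1, -0.4, 0.4]
grip_width: -0.2
```

```bash
python3 -m inch '[[[0,0,-0.002,0,0,0,0],[0,0,-0.003,0,0,0,0],[0,0,-0.003,0,0,0,0]]]';python3 -m inch '[[[0,0,-0.001,0,0,0,0],[0,0,-0.001,0,0,0,0]]]'
```

```text
clock: 6.45
tool_pos: [583.4, 99.4, 21.1]
ee_rot: [-0.855, 1.57, -0.035]
wrist_force: [-0.7, -0.6, 2.4]
grip_width: -0.0
clock: 6.65
tool_pos: [583.5, 99.4, 20.9]
ee_rot: [-1.063, 1.57, -0.243]
wrist_force: [-2.3, -0.6, 7.0]
grip_width: 0.0
```

```bash
python3 -m inch '[[[0,0,-0.0012,0,0,0,0],[0,0,-0.0012,0,0,0,0]]]'; python3 -m inch '[[[-0.0007,0.0007,-0.0003,0,0,0,0],[-0.0015,0.0014,-0.0005,0,0,0,0],[-0.0022,0.002,-0.0007,0,0,0,0],[-0.0029,0.0027,-0.0007,0,0,0,0],[-0.0029,0.0027,-0.0007,0,0,0,0]]]';  python3 -m inch '[[[-0.0007,0.0007,-0.0003,0,0,0,0],[-0.0015,0.0014,-0.0003,0,0,0,0],[-0.0022,0.002,-0.0003,0,0,0,0],[-0.0022,0.002,-0.0003,0,0,0,0]]]'
```

```text
clock: 6.85
tool_pos: [583.6, 99.4, 20.8]
ee_rot: [-1.254, 1.57, -0.433]
wrist_force: [-4.2, -1.5, 14.1]
grip_width: -0.2
clock: 7.35
tool_pos: [583.4, 99.6, 20.8]
ee_rot: [-1.223, 1.564, -0.404]
wrist_force: [-0.7, -4.5, 12.4]
grip_width: -0.3
clock: 7.75
tool_pos: [582.6, 100.6, 20.9]
ee_rot: [-1.176, 1.561, -0.358]
wrist_force: [2.1, -6.8, 11.2]
grip_width: 0.1
```

```bash
python3 -m inch '[[[-0.0007,0.0007,-0.0003,0,0,0,0],[-0.0015,0.0014,-0.0005,0,0,0,0],[-0.0015,0.0014,-0.0005,0,0,0,0]]]';  python3 -m inch '[[[-0.0007,0.0007,-0.0001,0,0,0,0],[-0.0015,0.0014,-0.0003,0,0,0,0],[-0.0015,0.0014,-0.0003,0,0,0,0]]]';  python3 -m inch '[[[-0.0007,0.0007,-0.0001,0,0,0,0],[-0.0015,0.0014,-0.0003,0,0,0,0],[-0.0015,0.0014,-0.0003,0,0,0,0]]]'
```

```text
clock: 8.05
tool_pos: [582.4, 100.8, 20.9]
ee_rot: [-1.187, 1.559, -0.37]
wrist_force: [3.6, -8.7, 12.4]
grip_width: -0.1
clock: 8.35
tool_pos: [581.9, 101.3, 20.8]
ee_rot: [-1.188, 1.557, -0.371]
wrist_force: [6.4, -9.1, 10.8]
grip_width: -0.0
clock: 8.65
tool_pos: [580.8, 102.8, 20.8]
ee_rot: [-1.153, 1.556, -0.336]
wrist_force: [6.8, -9.5, 11.3]
grip_width: -0.1
```

The drag rose to about 11.5 N, against 5.7 N while it rolled freely, so the worm has stalled and the tip is slipping. I'll lift and look.

```bash
python3 -m inch '[[[0.002,-0.002,0.01,0,0,0,0],[0.012,-0.01,0.03,0,0,0,0],[0.02,-0.018,0.04,0,0,0,0],[0.02,-0.018,0.04,0,0,0,0],[0.02,-0.018,0.04,0,0,0,0],[0.02,-0.018,0.04,0,0,0,0]]]'
python3 - <<'E'
from h import *
st=observe();im=capture("wrist")[:,:,::-1];print(st["tool_pos"])
np.save("st4.npy",st,allow_pickle=True)
cv2.imwrite("pics/wrist4.png",im);cv2.imwrite("pics/wz4.png",cv2.resize(im[100:300,210:410],None,fx=3,fy=3,interpolation=cv2.INTER_CUBIC))
s=capture("scene")[:,:,::-1];cv2.imwrite("pics/scene4.png",s)
E
```

```text
clock: 9.25
tool_pos: [592.2, 90.9, 55.2]
ee_rot: [2.239, 1.568, 3.06]
wrist_force: [0.7, 0.2, 1.0]
grip_width: -0.2
[592.21786566  90.90054472  55.23345165]
```

View pics/wz4.png

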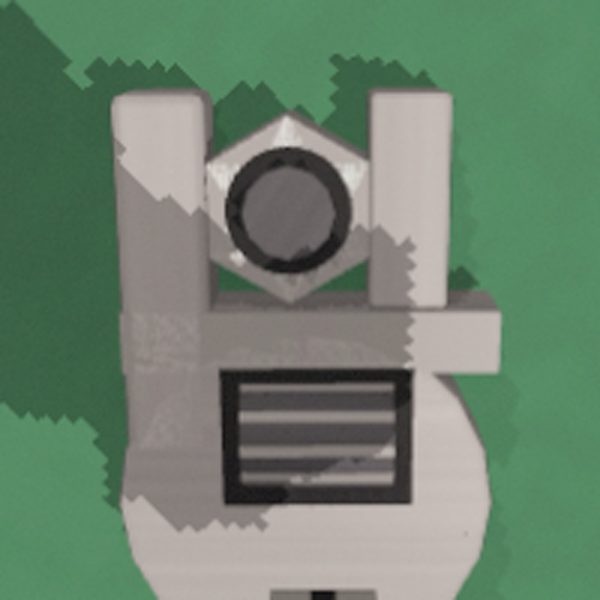

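View pics/scene4.png

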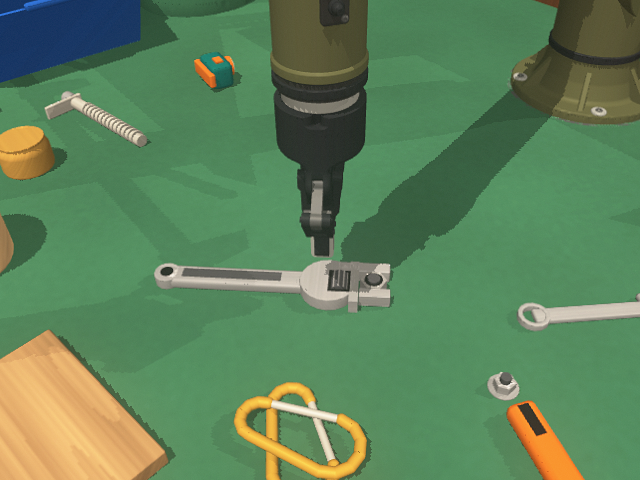

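Wrist zoom: both jaw faces bear on the nut flats (fixed at column 208, moving at column 370), so it is fitted. Next I'll go beside the handle on the wrench's -y side, 140 mm from the nut.

```bash
python3 -m inch '[[[0.04,-0.02,0,0,0,0,0],[0.081,-0.041,0,0,0,0,0],[0.081,-0.041,-0.02,0,0,0,0],[0.081,-0.041,-0.035,0,0,0,0],[0.081,-0.041,-0.035,0,0,0,0],[0.081,-0.041,-0.035,0,0,0,0]]]'
python3 - <<'E'
from h import *
st=observe();im=capture("wrist")[:,:,::-1];print(st["tool_pos"])
cv2.imwrite("pics/wrist5.png",im)
s=capture("scene")[:,:,::-1];cv2.imwrite("pics/scene5.png",s)
s=capture("side")[:,:,::-1];cv2.imwrite("pics/side5.png",s)
E
```

```text
clock: 9.95
tool_pos: [672.9, 50.8, 20.6]
ee_rot: [2.104, 1.568, 2.926]
wrist_force: [0.1, -0.4, -0.3]
grip_width: -0.1
[672.94157064  50.77430283  20.5891938 ]
```

View pics/wrist5.png

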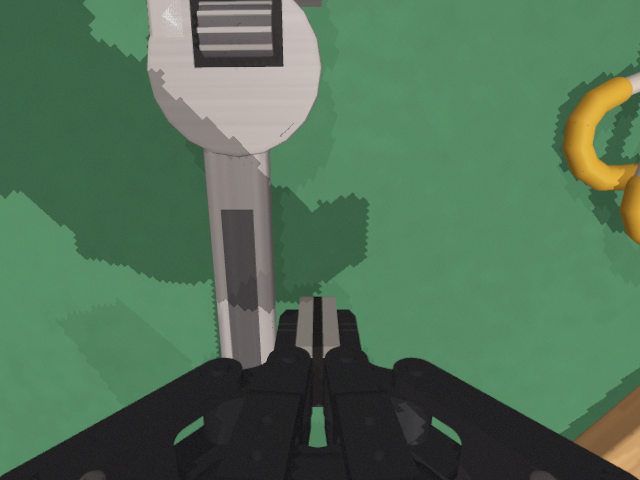

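View pics/side5.png

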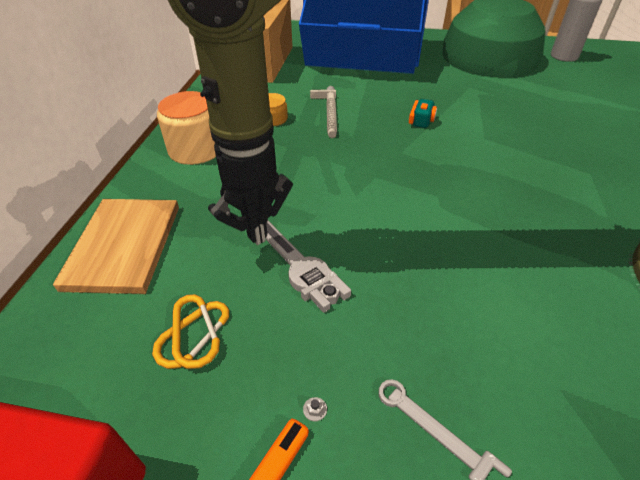

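The tip is 12 mm or so beside the handle, on the correct side (handle edge at column 275, tip from column 297). I'll lower and approach.

```bash
python3 -m inch '[[[0,0,-0.008,0,0,0,0],[0,0,-0.013,0,0,0,0],[0,0,-0.013,0,0,0,0]]]'; python3 -m inch '[[[-0.0034,-0.0037,0,0,0,0,0],[-0.0055,-0.0058,0,0,0,0,0],[-0.0055,-0.0058,0,0,0,0,0]]]';  python3 -m inch '[[[-0.0014,-0.0015,0,0,0,0,0],[-0.0014,-0.0015,0,0,0,0,0]]]'
```

```text
clock: 10.4
tool_pos: [673.5, 49.3, 7.3]
ee_rot: [2.429, 1.569, -3.033]
wrist_force: [0.0, -0.2, -0.5]
grip_width: 0.4
clock: 10.7
tool_pos: [668.8, 42.6, 8.6]
ee_rot: [-2.244, 1.57, -1.425]
wrist_force: [0.6, -0.3, -1.1]
grip_width: 0.0
clock: 10.9
tool_pos: [667.6, 41.8, 8.6]
ee_rot: [-1.205, 1.571, -0.385]
wrist_force: [-0.0, -0.2, 1.5]
grip_width: -0.1
```

```bash
for i in 1; do python3 -m inch '[[[-0.0014,-0.0015,0,0,0,0,0],[-0.0014,-0.0015,0,0,0,0,0]]]';python3 -m inch '[[[-0.0014,-0.0015,0,0,0,0,0],[-0.0014,-0.0015,0,0,0,0,0]]]'; done
```

```text
clock: 11.1
tool_pos: [666.4, 40.7, 8.6]
ee_rot: [-0.341, 1.57, 0.479]
wrist_force: [-0.3, -0.1, 0.4]
grip_width: 0.1
clock: 11.3
tool_pos: [665.3, 39.4, 8.7]
ee_rot: [-0.37, 1.569, 0.45]
wrist_force: [1.7, 0.9, -0.4]
grip_width: -0.3
```

Light contact (1.9 N). Now work out the arc about the nut, C=(550.5,123.8).

Run:
```python
import numpy as np
p=np.array([114.8,-84.4])
for f in range(3,52,3):
    a=-np.radians(f);R=np.array([[np.cos(a),-np.sin(a)],[np.sin(a),np.cos(a)]])
    print(f,(R@p-p).round(1))
```

```text
3 [-4.6 -5.9]
6 [ -9.5 -11.5]
9 [-14.6 -16.9]
12 [-20.1 -22. ]
15 [-25.8 -26.8]
18 [-31.7 -31.3]
21 [-37.9 -35.5]
24 [-44.3 -39.4]
27 [-50.8 -42.9]
30 [-57.6 -46.1]
33 [-64.5 -48.9]
36 [-71.5 -51.4]
39 [-78.7 -53.4]
42 [-86.  -55.1]
45 [-93.3 -56.5]
48 [-100.7  -57.4]
51 [-108.1  -57.9]
```

```bash
python3 -m inch '[[[-0.0046,-0.0059,0,0,0,-3,0],[-0.0095,-0.0115,0,0,0,-6,0],[-0.0146,-0.0169,0,0,0,-9,0],[-0.0201,-0.022,0,0,0,-12,0],[-0.0258,-0.0268,0,0,0,-15,0],[-0.0317,-0.0313,0,0,0,-18,0],[-0.0317,-0.0313,0,0,0,-18,0]]]'
python3 - <<'E'
from h import *
st=observe();im=capture("wrist")[:,:,::-1];print(st["tool_pos"],st["wrist_force"])
cv2.imwrite("pics/wrist6.png",im)
s=capture("scene")[:,:,::-1];cv2.imwrite("pics/scene6.png",s)
cv2.imwrite("pics/sz6.png",cv2.resize(s[200:340,150:410],None,fx=3,fy=3,interpolation=cv2.INTER_CUBIC))
E
```

```text
clock: 12.0
tool_pos: [632.7, 7.3, 8.7]
ee_rot: [-2.697, 1.57, -2.191]
wrist_force: [-0.1, -0.0, 0.2]
grip_width: -0.0
[632.69216764   7.32196378   8.67919312] [-0.09992942 -0.0468007   0.19479583]
```

View pics/sz6.png

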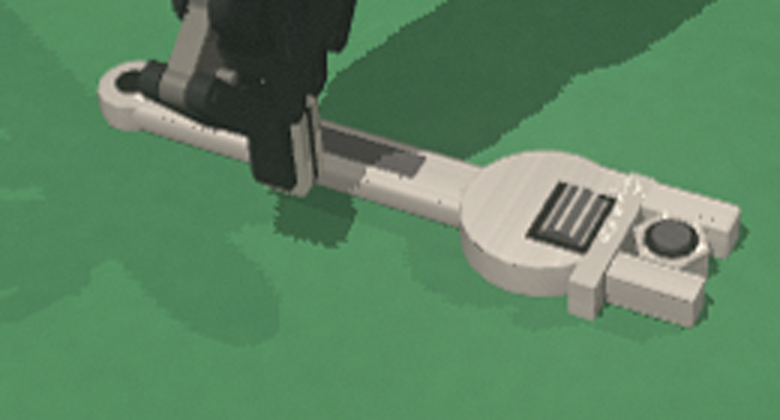

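The wrench swung about 18° and the nut is still seated square between the jaws. Continuing.

Run:
```python
import numpy as np
p=np.array([82.2,-116.5])
for f in range(3,33,3):
    a=-np.radians(f);R=np.array([[np.cos(a),-np.sin(a)],[np.sin(a),np.cos(a)]])
    print(f,(R@p-p).round(1))
```

```text
3 [-6.2 -4.1]
6 [-12.6  -8. ]
9 [-19.2 -11.4]
12 [-26.  -14.5]
15 [-33.  -17.3]
18 [-40.  -19.7]
21 [-47.2 -21.7]
24 [-54.5 -23.4]
27 [-61.8 -24.6]
30 [-69.3 -25.5]
```

```bash
python3 -m inch '[[[-0.0062,-0.0041,0,0,0,-3,0],[-0.0126,-0.008,0,0,0,-6,0],[-0.0192,-0.0114,0,0,0,-9,0],[-0.026,-0.0145,0,0,0,-12,0],[-0.033,-0.0173,0,0,0,-15,0],[-0.040,-0.0197,0,0,0,-18,0],[-0.0424,-0.0204,0,0,0,-19,0],[-0.0424,-0.0204,0,0,0,-19,0]]]'
python3 - <<'E'
from h import *
st=observe();im=capture("wrist")[:,:,::-1];print(st["tool_pos"],st["wrist_force"],st["ee_rot"])
cv2.imwrite("pics/wrist7.png",im)
s=capture("scene")[:,:,::-1];cv2.imwrite("pics/scene7.png",s)
cv2.imwrite("pics/sz7.png",cv2.resize(s[180:340,150:410],None,fx=3,fy=3,interpolation=cv2.INTER_CUBIC))
E
```

```text
clock: 12.9
tool_pos: [590.8, -12.6, 8.6]
ee_rot: [-1.101, 1.57, -0.926]
wrist_force: [0.6, -0.4, -0.3]
grip_width: -0.2
[590.83765248 -12.64987252   8.55962168] [ 0.55098369 -0.44437046 -0.28417299] [-1.10134015  1.57045077 -0.92560399]
```

View pics/sz7.png

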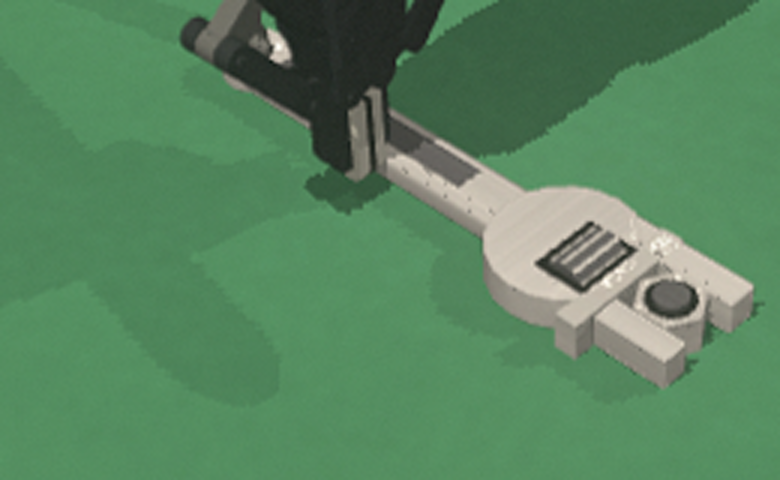

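View pics/wrist7.png

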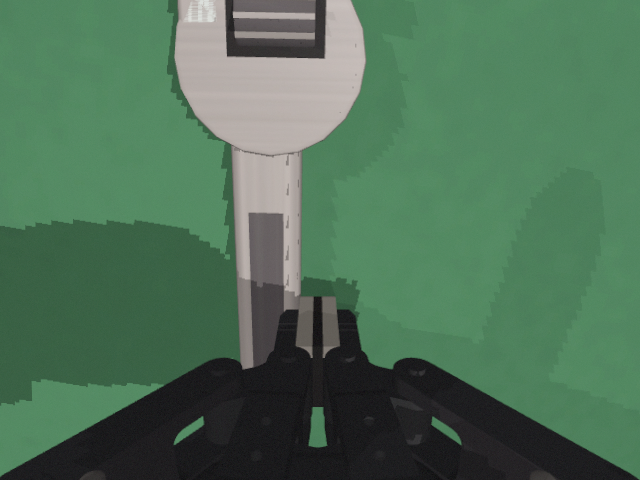

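```bash
python3 -m inch '[[[-0.0036,-0.001,0,0,0,-1.5,0],[-0.0072,-0.0019,0,0,0,-3,0],[-0.0109,-0.0027,0,0,0,-4.5,0],[-0.0145,-0.0035,0,0,0,-6,0],[-0.0145,-0.0035,0,0,0,-6,0],[-0.0145,-0.0035,0,0,0,-6,0]]]'; python3 -m inch '[[[0.01,0.001,0,0,0,0,0],[0.02,0.002,0,0,0,0,0],[0.03,0.003,0.04,0,0,0,0],[0.05,0.003,0.09,0,0,0,0],[0.075,-0.04,0.14,0,0,0,0],[0.075,-0.06,0.19,0,0,0,0],[0.075,-0.07,0.20,0,0,0,0],[0.075,-0.07,0.20,0,0,0,0]]]'; python3 -m inch '[[[0,0,0,0,0,0,0],[0,0,0,0,0,0,0]]]'
python3 - <<'E'
from h import *
st=observe();im=capture("wrist")[:,:,::-1];print(st["tool_pos"],st["wrist_force"],st["ee_rot"])
np.save("st8.npy",st,allow_pickle=True)
cv2.imwrite("pics/wrist8.png",im)
for n in ["scene","side"]:
  cv2.imwrite(f"pics/{n}8.png",capture(n)[:,:,::-1])
E
```

```text
clock: 13.6
tool_pos: [575.6, -16.2, 8.4]
ee_rot: [-2.999, 1.57, -2.929]
wrist_force: [0.4, 0.3, 0.5]
grip_width: 0.0
clock: 14.4
tool_pos: [654.8, -91.7, 214.7]
ee_rot: [-0.452, 1.56, -0.388]
wrist_force: [0.5, -1.2, 0.6]
grip_width: -0.2
clock: 14.6
tool_pos: [650.5, -84.7, 206.5]
ee_rot: [2.725, 1.567, 2.796]
wrist_force: [-0.6, 0.4, -0.7]
grip_width: -0.1
[650.54103164 -84.66908301 206.48356223] [-0.62986052  0.38015743 -0.71962844] [2.72513182 1.56742579 2.7964397 ]
```

View pics/wrist8.png

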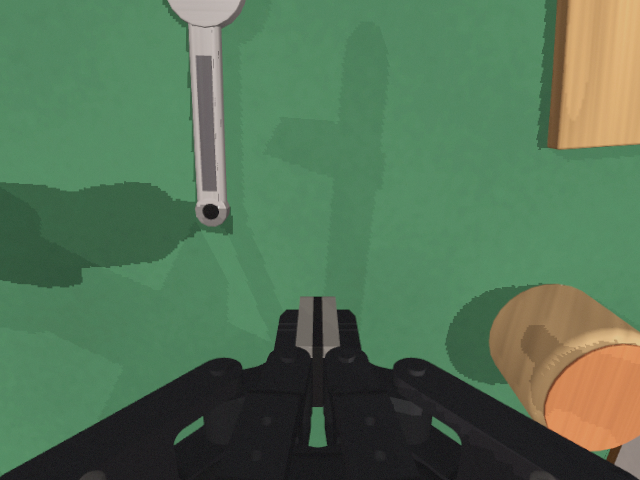

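View pics/scene8.png

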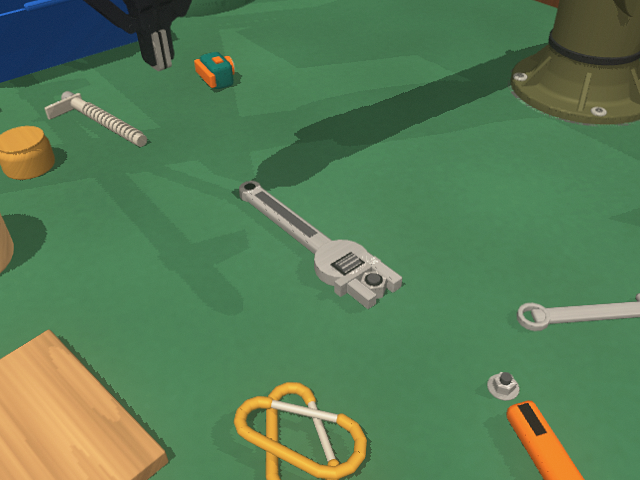

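The wrench now lies nearly along world -y. Scene has the stud at (374,280) and the hole at (250,187). I'll measure the heading before and after from the handle's dark inlay strip and hole, with the same fixed cameras.

Run:
```python
from h import *
C=np.array([550.8,124.0])
def strip(n,f,box,z=14):
    im=cv2.imread(f);x0,y0,x1,y1=box;s=im[y0:y1,x0:x1].astype(int)
    m=((s.max(2)<125)&(s.max(2)-s.min(2)<28)&(s.max(2)>45)).astype(np.uint8)
    k,l,stt,ce=cv2.connectedComponentsWithStats(m);i=1+stt[1:,4].argmax()
    ys,xs=np.where(l==i)
    pts=np.array([onz(cam(n),(a+x0,b+y0),z)[:2] for a,b in zip(xs,ys)])
    mu=pts.mean(0);u=np.linalg.svd(pts-mu)[2][0]
    if u@(mu-C)<0:u=-u
    t=(pts-mu)@u
    print(f,len(xs),"mean",mu.round(1),"ang",np.degrees(np.arctan2(u[1],u[0])).round(2),"len",round(np.ptp(t)),"from C",np.degrees(np.arctan2(*(mu-C)[::-1])).round(2), "r",np.linalg.norm(mu-C).round(1))
strip("scene","pics/scene0.png",(180,262,285,285))
strip("scene","pics/scene4.png",(180,262,285,285))
strip("scene","pics/scene8.png",(258,190,320,240))
strip("side","pics/side0.png",(255,215,298,255))
strip("side","pics/side8.png",(290,150,345,270))
a=[cv2.resize(cv2.imread("pics/side8.png")[190:330,250:390],None,fx=4,fy=4,interpolation=cv2.INTER_CUBIC)]
cv2.imwrite("pics/side8z.png",a[0])
```

```text
pics/scene0.png 771 mean [659.5  21.2] ang -42.46 len 104 from C -43.41 r 149.6
pics/scene4.png 753 mean [659.4  21. ] ang -42.74 len 104 from C -43.47 r 149.7
pics/scene8.png 568 mean [556.2 -23.5] ang -87.79 len 104 from C -87.89 r 147.6
pics/side0.png 335 mean [657.5  25.4] ang -42.34 len 103 from C -42.75 r 145.3
pics/side8.png 287 mean [557.  -18.4] ang -86.66 len 102 from C -87.51 r 142.5
```

View pics/side8z.png

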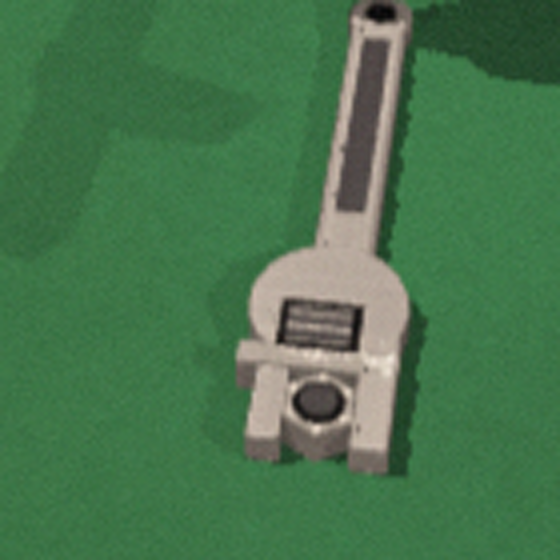

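The wrench swung 44.4–45.2° by both fixed cameras. I'll check the nut's own hexagon and the fit with a close wrist view, like the one before the swing.

```bash
python3 -m inch '[[[-0.03,0.05,-0.03,0,0,0,0],[-0.06,0.1,-0.06,0,0,0,0],[-0.098,0.14,-0.1,0,0,0,0],[-0.098,0.156,-0.131,0,0,0,0],[-0.098,0.156,-0.141,0,0,0,0],[-0.098,0.156,-0.141,0,0,0,0],[-0.098,0.156,-0.141,0,0,0,0],[-0.098,0.156,-0.141,0,0,0,0]]]'
python3 - <<'E'
from h import *
st=observe();im=capture("wrist")[:,:,::-1];print(st["tool_pos"])
np.save("st9.npy",st,allow_pickle=True)
cv2.imwrite("pics/wrist9.png",im);cv2.imwrite("pics/wz9.png",cv2.resize(im[100:300,210:410],None,fx=3,fy=3,interpolation=cv2.INTER_CUBIC))
M=Ro.from_euler('xyz',st["ee_rot"]).as_matrix();print(M[:,1],np.degrees(np.arctan2(M[1,1],M[0,1])))
E
```

```text
clock: 15.55
tool_pos: [555.1, 68.6, 69.0]
ee_rot: [-0.192, 1.568, -0.124]
wrist_force: [-0.6, -0.7, 0.5]
grip_width: 0.0
[555.11694743  68.64041476  68.99091587]
[-6.81164119e-02  9.97677209e-01 -5.83329576e-04] 93.90580795190685
```

View pics/wz9.png

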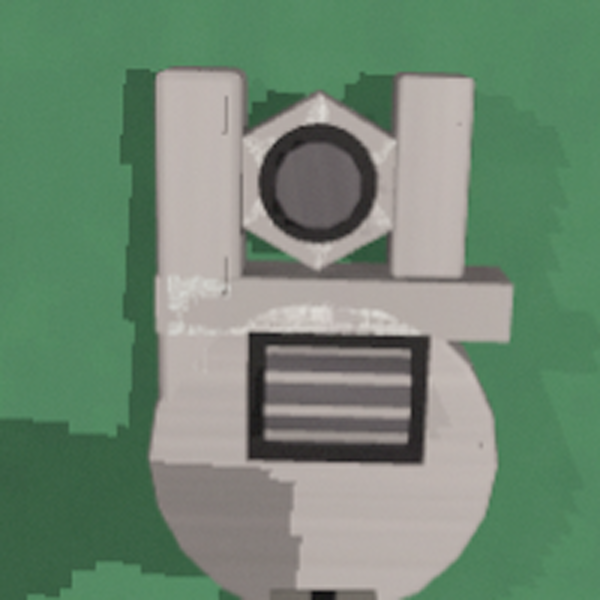

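The jaws remain snug on the flats (columns 243 and 394) and the hex has stayed square to the jaws, with vertices at (320,93) and (320,268). I'll take the hex heading by rays in the frames before and after.

Run:
```python
from h import *
i=cv2.imread("pics/wrist1.png");cv2.imwrite("pics/wz1.png",cv2.resize(i[130:260,240:380],None,fx=4.5,fy=4.5,interpolation=cv2.INTER_CUBIC))
def hd(st,a,b,z=16):
    c=cam("wrist",st);v=onz(c,a,z)-onz(c,b,z);print(np.degrees(np.arctan2(v[1],v[0])).round(2),np.linalg.norm(v).round(1))
f=lambda p:(p[0]/3+210,p[1]/3+100)
for n,a,b in((4,(290,112),(290,303)),(9,(320,93),(320,268))):
    hd(np.load(f"st{n}.npy",allow_pickle=True).item(),f(a),f(b))
s4=np.load("st4.npy",allow_pickle=True).item();s9=np.load("st9.npy",allow_pickle=True).item()
print("jaw edges (inner fixed, inner moving, worm box sides)")
for a,b in(((208,130),(208,300)),((371,95),(370,300)),((221,370),(226,503)),((412,370),(411,503))):hd(s4,f(a),f(b),16)
for a,b in(((245,75),(241,275)),((398,78),(392,275)),((248,335),(248,460)),((430,335),(423,463))):hd(s9,f(a),f(b),16)
# frame 0 : initial pose from start state
st0={"tool_pos":np.array([649.47,-.04,230.2]),"ee_rot":np.array([-3.08211136,1.56887651,-3.0820844])}
g=lambda p:(p[0]/5+140,p[1]/5)
print("frame0");hd(st0,g((213,200)),g((350,320)));hd(st0,g((155,255)),g((310,380)))
```

```text
136.66 28.2
93.93 27.4
jaw edges (inner fixed, inner moving, worm box sides)
135.55 25.2
137.46 30.1
137.73 22.0
137.96 22.0
91.74 31.3
93.18 30.9
92.9 21.8
92.45 22.3
frame0
138.74 27.9
140.89 30.8
```

View pics/wz1.png

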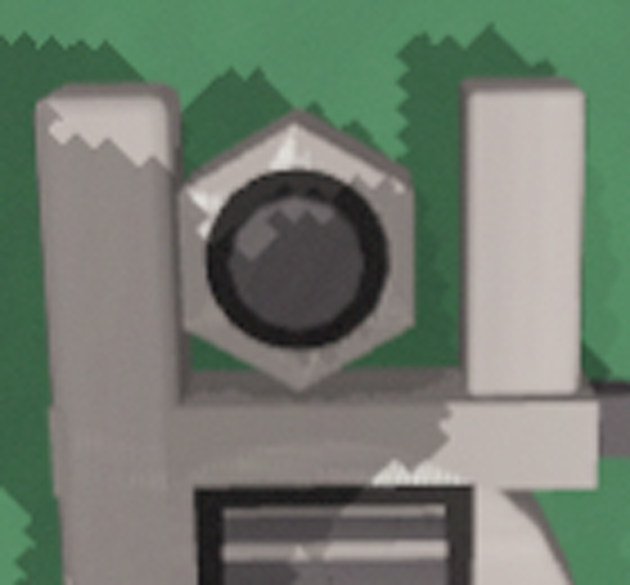

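Run:
```python
from h import *
i=cv2.imread("pics/wrist9.png");a=cv2.resize(i[125:195,285:350],None,fx=8,fy=8,interpolation=cv2.INTER_CUBIC)
cv2.imwrite("pics/n9.png",cv2.convertScaleAbs(a,alpha=1.2))
i=cv2.imread("pics/wrist1.png");a=cv2.resize(i[150:222,272:340],None,fx=8,fy=8,interpolation=cv2.INTER_CUBIC)
cv2.imwrite("pics/n1.png",cv2.convertScaleAbs(a,alpha=1.2))
```

```text
(no output)
```

View pics/n9.png

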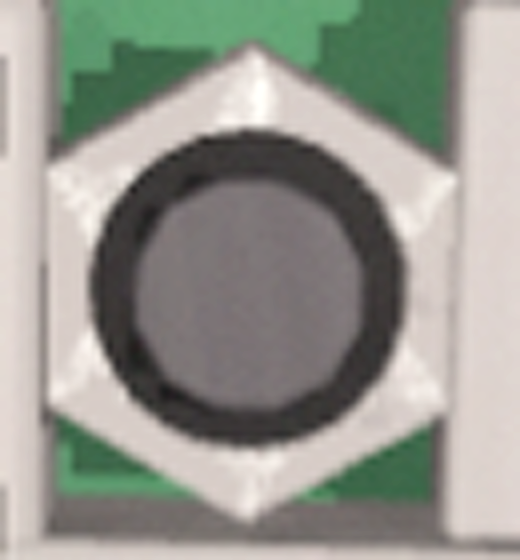

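View pics/n1.png

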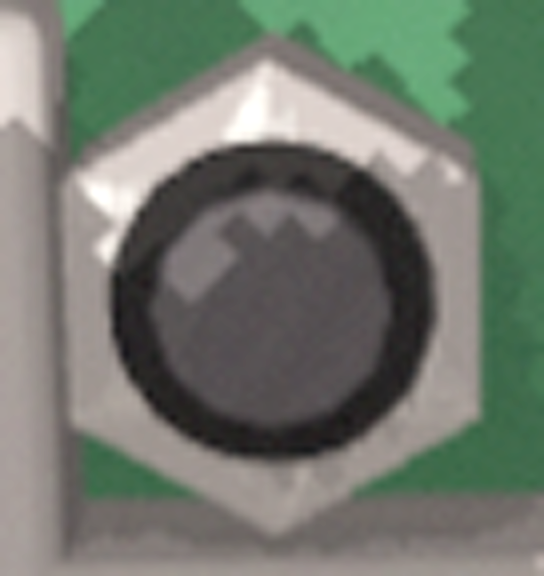

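Run:
```python
from h import *
s9=np.load("st9.npy",allow_pickle=True).item()
s1={"tool_pos":np.array([585.78477149,96.99546406,60.58227964]),"ee_rot":np.array([-0.58407833,1.57019874,0.23293946])}
V9=np.array([(255,52),(453,182),(442,406),(250,518),(52,398),(50,172)])/8+[285,125]
V1=np.array([(265,60),(474,178),(480,415),(275,530),(72,415),(68,182)])/8+[272,150]
for s,V in((s1,V1),(s9,V9)):
    P=np.array([onz(cam("wrist",s),p,16)[:2] for p in V]);c=P.mean(0);z=(P-c)@[1,1j]
    u=(z*np.exp(1j*np.pi/3*np.arange(6))).sum();print(c.round(1),np.abs(z).mean().round(2),np.degrees(np.angle(u)).round(2),(np.degrees(np.angle(z*np.exp(1j*np.pi/3*np.arange(6))/u))).round(1))
```

```text
[550.5 122.6] 13.65 137.36 [ 0.8  0.7 -0.1 -0.3 -0.3 -0.7]
[550.8 122.7] 13.56 92.88 [-0.1 -1.   0.1  0.9 -0.6  0.6]
```

The hexagon turned from 137.4° to 92.9°, which is 44.5° clockwise. The jaws fit and the tool hangs clear, about 48 mm above the worm, so I'm handing in.

```bash
python3 -m inch '[[[0,0,0.03,0,0,0,0],[0,0,0.05,0,0,0,0],[0,0,0.05,0,0,0,0],[0,0,0.05,0,0,0,0]]]'; python3 -c "
from workcell import *
print(job_done())"
```

```text
clock: 16.0
tool_pos: [554.5, 69.0, 118.8]
ee_rot: [-0.029, 1.568, 0.04]
wrist_force: [-0.0, -0.4, -1.2]
grip_width: 0.3
the job is handed in; nothing more can be done
None
```

The jaws are fitted to the nut, and I swung the handle clockwise until the nut had turned about 44.5°. I handed the job in at 16.0 s with the arm clear of everything.

- **Worm:** I rolled it with the closed fingertips in two strokes, pressing with about 8–14 N. The drag rose from about 6 N to about 11.5 N on the second stroke, so the worm had stalled. The wrist picture then showed both jaw faces against the nut's flats.
- **Turn:** I pushed the handle sideways about 140 mm from the nut. The nut's hexagon, measured in the wrist camera, went from 137.4° to 92.9°. The wrench itself swung 44.3–45.1° by the two fixed cameras.
- **Disagreement:** a rougher check from only two of the nut's corners gave 42.7°. I trusted the fit to all six corners, where no single corner was off by more than 1°.
- **Final state:** in the last pictures the wrench lies flat on the shelf with the jaws snug on the nut. I took no picture after the final 50 mm lift.

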